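# Switch the bead sorter to its other tray

## Robot

A 7-joint arm with a two-finger parallel gripper is mounted at the origin on the work surface. World frame = base frame: x ahead of the robot, y to its left, z up, the work surface at z = 0. Lengths are in mm, angles in rad, forces in N, time in s.
With the tool pointing down it reaches from about 400 to 875 mm from the base axis. Payload 4.4 kg.
Tool frame: the origin (TCP) lies midway between the tips of the shut fingers; the grasp point (between the pads) lies 19 mm behind it; x points along the fingers, z is the direction in which the jaws open and shut, and the axes are right-handed (so a half turn about x gives the same grasp; the last joint's range is limited). The gripper opens to 85 mm and grips with 20 to 120 N. Pads are 22 mm wide; open, the fingers measure 114 mm over their backs; the gripper's body (76 mm by 85 mm) begins 54 mm behind the grasp point. The pads swing forward as they close: fully open they stand 13 mm farther back than shut.
Start: joints at [-1.171, 0.628, 0.038, 1.517, -0.027, 0.996, -0.02], TCP at [291.919, 580.776, 231.313] pointing down, gripper open.
Joint ranges: [-3.06, 3.06], [-0.37, 2.12], [-1.25, 1.32], [0.18, 2.47], [-1.1, 4.24], [0.23, 1.98], [-2.94, 2.94]. Speed limits (rad/s): [2.57, 2.57, 3.14, 3.14, 3.14, 3.14, 3.14].

## Interface

Orientations are given as [roll, pitch, yaw] about the fixed x, y, z axes, in that order (R = Rz(yaw) Ry(pitch) Rx(roll)).
In Python, from cell import ctrl gives the robot as it stands. The module is installed in compiled form; this text tells all that it offers.
- The arm moves only by the tool servo_tool, never from a script. Its argument "rows" is a list of rows, each an object of numbers: "dx", "dy", "dz": the shift along the tool's x, y, z in units of 750 mm (1.0 is 750 mm); "wx", "wy", "wz": the turn, a rotation vector about the tool's x, y, z in units of 6 degrees (1.0 is 6 degrees); "fingers": the closure, from 0 (fully open) to 1 (shut). In form: [{"dx": .., "dy": .., "dz": .., "wx": .., "wy": .., "wz": .., "fingers": ..}, ...]. A call has 1 to 5 rows; each row shifts and turns the commanded pose from where the row before left it, along the tool's axes as they then stand; what a row does not reach is not made up. A row lasts 1/8 s, in which the tool goes at most 62.5 mm and 10.7 degrees, less where a joint would pass 70% of its speed; a pose out of reach is approached as far as the arm can. A call with a number of a shift or a turn outside -1 to 1 is refused whole. A call with a gripper value outside its range is refused whole. The fingers move at their own pace and stop on an object; the grip force is fixed at half the most. Time passes only in rows, so rows that do not move let the fingers close. It gives the time, the measured TCP pose, the force and the opening at its end, in the units of the state.
- ctrl.read_state(): the state, without advancing time (a new reading comes with each control period).
- ctrl.get_image(name): name is "side" or "top" or "wrist"; returns the picture (420x560x3 uint8, red, green, blue); there is no depth.
- ctrl.camera_info(name): a dict with "fovy" (degrees; the focal length in pixels is half the picture's height over the tangent of half this angle, whatever the lens; pixels are square), "cx", "cy" (the principal point, pixels), "R" (3x3) and "t" (3): a world point X has camera coordinates R X + t. Camera axes: x right, y down, z forward; pixel columns grow to the right and rows downward; lengths in mm; the calibration is good to about 2 mm. A picture is of the moment at which its call begins: read the wrist's pose just before it. camera_info takes no time and is no camera call; for the wrist camera it gives the pose at the moment of the call.
- ctrl.finish_job(): hands the job in, once; it reports no verdict.
Trained networks look in the newest picture that a camera, given by its name, has taken for a name from the list of things; names that differ only in an ending like _2 or _b are one class to them, and where a whole thing is asked for, a point or a joint stands for the part that bears it (a point fixed in the world has none). Each returns a list of dicts, best first, with "conf" (0 to 1); they miss things now and then, are a little off and sometimes report something else, mostly with a low value. They report only what shows in the picture. A call takes as long as a camera call.
- ctrl.search_frame(label, camera): "extent" ([centre column, centre row, width, height] in pixels, round what is visible of it).
- ctrl.silhouettes(label, camera): "region" (420x560 bool, what is visible of it) and "extent" ([centre column, centre row, width, height] in pixels, round what is visible of it).
- ctrl.mark_of(label, camera): "point" ([column, row] in pixels: a listed point, or the origin of a listed thing).
The state is a dict: "clock": time; "qpos": joint angles; "qd": joint speeds; "tau": joint torques, N m; "eef_pos": TCP position; "tool_rot": TCP orientation; "force": force on the tool from outside, world axes, zero at the start; "torque": the same for the moment, N m; "width": finger opening in mm.
Only numpy, scipy, OpenCV 4.12 (cv2) and the standard library are available. Lean on these libraries where they do the work, as an engineer would, in place of code of your own. Each camera call takes 0.05 s, during which the arm holds its last target.

## Task

The seesaw trough of the wooden bead sorter is tipped towards one of its two trays: press its raised end down with a fingertip so that it rocks over to feed the other tray, then push the red gate blade aside, fully open, so that all three beads roll down and come to rest in that other tray. Do not touch the beads, pick nothing up, and leave the ink jar, brush can, eraser and tape roll where they stand.

Things in the scene. Friction and masses are not known exactly. Their poses are not given: they have to be found in the camera images.
- sorter: plywood bead sorter fixed to the table, elsewhere and turned up to 0.35 rad each time. Origin on the table right under the seesaw's pivot; its x axis points away from the robot along the feed chute, y to the left along the seesaw, z up
- pivot (a point): middle of the seesaw trough's floor, on its pivot axis (along sorter x), 85 mm above the table. The white trough is 72 mm wide (x, 28 mm beyond to 44 mm before this point) and 260 mm long (y), its mouths over the trays' inner edges. A brass disc 40 mm across stands on its middle (top 64 mm above the pivot, 44 to 62 mm to the robot's side) and tips it fully to the side it leans to
- chute (a point): upper end of the feed chute's floor, 126 mm above the table. From here (sorter x = 162 mm) the chute slopes down at 0.15 rad to x = 22 mm, over the seesaw; it is 44 mm wide outside and its walls' tops stand 127 to 148 mm above the table
- tray_left (a point): centre of the cork floor of the left open tray (sorter +y): 120 mm (x) by 135 mm (y), walls 45 mm high, the outermost 75 mm; 172 mm from the pivot
- tray_right (a point): the same for the right tray (sorter -y)
- seesaw (a joint): angle of the seesaw: +0.2 rad = left (sorter +y) end down, beads go to the left tray; -0.2 rad = right end down, beads go to the right tray. It rests at either stop (which one varies), 0.25 to 0.4 N on the raised pad moves it, and once past 0 it falls over to the other stop by itself
- pad_left (a point): centre of the top face of the blue press pad at the left end of the seesaw: a plate 46 mm (sorter x) by 40 mm (y), 6 mm thick, sticking out towards the robot beside the trough, 68 mm to the robot's side of the pivot line and 110 mm from the pivot; about 113 mm above the table when this end is up, 69 mm when down
- pad_right (a point): the same for the blue press pad at the right end
- gate (a joint): opening of the red gate blade, a plate 6 mm thick (sorter x), 32 mm wide (y) and 68 mm high standing across the feed chute 55 mm beyond the pivot: 0 = closed, holding the beads back; it slides to the left only (sorter +y) along an aluminium rail, fully open at its stop at 0.048 m; about 1 N moves it, and it stays where it is left. The beads pass from about 0.036 m
- gate_top (a point): middle of the top edge of the red gate blade, 180 mm above the table; the blade's upper 45 mm stand free above the chute's walls and can be pushed on the right-hand edge (16 mm to the right, sorter -y, of this point)
- bead0_center (a point): centre of a round wooden bead, 28 mm across, 12 to 21 g (natural brown, the first), waiting in the feed chute behind the gate
- bead1_center (a point): centre of a round wooden bead, 28 mm across, 12 to 21 g (green, the second), waiting in the feed chute behind the gate
- bead2_center (a point): centre of a round wooden bead, 28 mm across, 12 to 21 g (yellow, the last), waiting in the feed chute behind the gate
- ink: loose ink jar, 44 mm across, 60 mm high, standing beyond the right tray; origin at its foot. Bystander
- brush_can: loose steel can with brushes, 72 mm across, 85 mm high (brushes to 150 mm), standing beyond the left tray; origin at its foot. Bystander
- eraser: loose white eraser, 45 x 22 x 13 mm, lying on the robot's side of the sorter; origin at the centre of its underside. Bystander
- tape: loose yellow tape roll lying flat, 60 mm across, 36 mm hole, 20 mm high, lying on the robot's side of the sorter; origin at the centre of its underside. Bystander

How it is judged:
By the outcome, as a careful person would: the job done as asked, in the order asked, and still so for the second after the job is handed in, with the robot touching nothing.
It also fails if it takes over 43 s, if anything falls off the work surface, if the arm or the gripper's body presses on something with over 40 N, if the wrist force passes 120 N, or if a joint passes its speed limit or range.

## Working session

There is one attempt and no reset: what is moved stays moved. The work goes in short steps, Python scripts to look and compute and a tool call to move; the robot and the scene stay as the last step left them, time stands still between calls to the robot, and variables do not carry over. Pictures are saved under pics/ and viewed, and the job is handed in when it is done.

Besides the shell and the picture viewer there is one more tool, called after ">>>" as a command line: name --argument value ..., lists and objects as JSON in quotes. servo_tool: Moves the arm, as the interface text tells. Its arguments: {"type":"object","properties":{"rows":{"type":"array"}},"required":["rows"]}

```bash
mkdir -p pics
python3 - <<'E'
from cell import ctrl
import cv2, numpy as np
print(ctrl.read_state())
for n in ("side","top"):
    im=ctrl.get_image(n); cv2.imwrite(f"pics/{n}0.png",im[:,:,::-1])
    c=ctrl.camera_info(n); print(n,c)
    for l in ("pivot","chute","tray_left","tray_right","pad_left","pad_right","gate_top","bead0_center","bead1_center","bead2_center","sorter"):
        print(l,[(np.round(d["point"],1).tolist(),round(d["conf"],2)) for d in ctrl.mark_of(l,n)[:2]])
E
```

```text
{'clock': 0.0, 'qpos': array([-1.17080776,  0.62935131,  0.03844685,  1.5184071 , -0.02701843,
        0.996285  , -0.020017  ]), 'qd': array([-0.00079372,  0.00013016,  0.00152549, -0.00024004, -0.00126975,
        0.00044727, -0.00070479]), 'tau': array([-1.17188851e-03, -5.63393998e+01,  1.22591615e+00, -1.93449175e+01,
        1.09721749e-02,  1.05931095e-02,  9.61300884e-06]), 'eef_pos': array([291.61681508, 580.19308068, 230.37331655]), 'tool_rot': array([-3.13432848,  1.56886362, -2.02935261]), 'force': array([0.44936637, 0.44154418, 0.05257016]), 'torque': array([ 0.00677769, -0.0066312 ,  0.04077794]), 'width': 85.30217877228031}
side {'fovy': 42.56209887231219, 'cx': 283.70820138045525, 'cy': 202.6582119729663, 'R': array([[-0.99931931, -0.03081728, -0.02027829],
       [-0.00543345,  0.66664716, -0.74535363],
       [ 0.03648824, -0.7447361 , -0.66636083]]), 't': array([ 570.61253182,   71.56154228, 1234.42053666])}
pivot [([293.7, 183.0], 0.88)]
chute [([223.0, 166.6], 0.71)]
tray_left [([291.9, 261.1], 0.81), ([360.3, 189.9], 0.69)]
tray_right [([297.7, 163.4], 0.7)]
pad
[... 336 characters left out ...]
.4721922685715, 'R': array([[ 0.00331803, -0.9997237 ,  0.02327034],
       [-0.99828271, -0.00467245, -0.05839346],
       [ 0.05848606, -0.02303663, -0.99802239]]), 't': array([ 26.42998888, 581.00273862, 970.90001129])}
pivot [([333.2, 224.2], 0.81)]
chute [([338.8, 139.5], 0.72)]
tray_left [([244.8, 225.7], 0.67)]
tray_right [([404.3, 229.1], 0.87), ([338.1, 191.8], 0.38)]
pad_left [([276.0, 261.3], 0.74)]
pad_right [([385.1, 259.6], 0.68), ([248.2, 151.2], 0.32)]
gate_top [([340.8, 194.5], 0.49)]
bead0_center [([333.8, 185.6], 0.56)]
bead1_center [([336.5, 164.7], 0.47)]
bead2_center [([326.4, 225.1], 0.69), ([337.0, 156.4], 0.53)]
sorter [([327.1, 227.6], 0.95), ([338.1, 166.2], 0.43)]
```

View pics/side0.png

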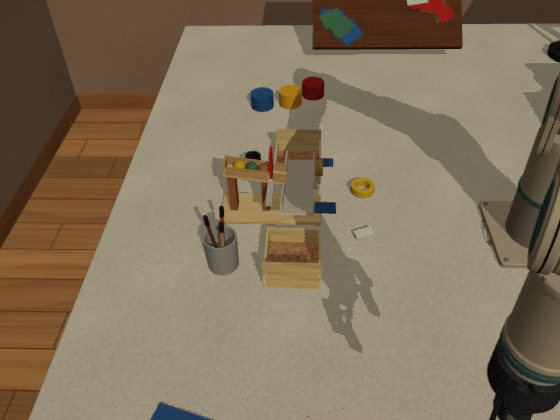

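View pics/top0.png

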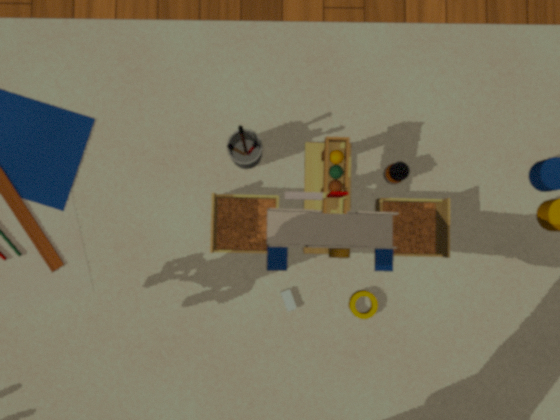

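```bash
cat > h.py <<'E'
import numpy as np
from cell import ctrl
def proj(c,X):
    f=210/np.tan(np.radians(c["fovy"]/2)); p=np.asarray(c["R"])@X+c["t"]
    return np.array([c["cx"]+f*p[0]/p[2],c["cy"]+f*p[1]/p[2]])
def W(s,p):
    c,sn=np.cos(s[2]),np.sin(s[2])
    return np.array([s[0]+c*p[0]-sn*p[1],s[1]+sn*p[0]+c*p[1],p[2]])
E
python3 - <<'E'
from h import *
from scipy.optimize import least_squares
S,T=ctrl.camera_info("side"),ctrl.camera_info("top")
for sg in (1,-1):
    zl,zr=(69,113) if sg>0 else (113,69)
    P={"pivot":(0,0,85),"chute":(162,0,126),"tl":(0,172,5),"tr":(0,-172,5),"pl":(-68,110,zl),"pr":(-68,-110,zr),"g":(55,0,180)}
    ob=[(S,"pivot",293.7,183),(S,"chute",223,166.6),(S,"tl",291.9,261.1),(S,"tr",297.7,163.4),(S,"pl",326.5,210.4),(S,"pr",320.6,162.7),(S,"g",269.9,150.9),
    (T,"pivot",333.2,224.2),(T,"chute",338.8,139.5),(T,"tl",244.8,225.7),(T,"tr",404.3,229.1),(T,"pl",276,261.3),(T,"pr",385.1,259.6),(T,"g",340.8,194.5)]
    f=lambda s:np.concatenate([proj(c,W(s,np.array(P[k],float)))-[u,v] for c,k,u,v in ob])
    r=least_squares(f,[550,-60,0],loss="soft_l1",x_scale=[10,10,.1])
    print(sg,r.x,r.cost); print([(o[1],np.round(e,1).tolist()) for o,e in zip(ob,f(r.x).reshape(-1,2))])
    for k in P: print(k,np.round(W(r.x,P[k])))
from scipy.spatial.transform import Rotation as Ro
s=ctrl.read_state(); print(Ro.from_euler("xyz",s["tool_rot"]).as_matrix().round(3))
E
```

```text
1 [ 5.44915919e+02 -7.73827087e+01 -1.81143229e-02] 50.702057305193776
[('pivot', [1.5, -0.2]), ('chute', [1.4, 1.3]), ('tl', [0.9, -0.0]), ('tr', [-0.2, 1.2]), ('pl', [-1.9, 10.6]), ('pr', [3.9, -17.2]), ('g', [0.2, -1.5]), ('pivot', [-0.9, 0.7]), ('chute', [-2.3, -0.0]), ('tl', [2.1, -1.7]), ('tr', [2.4, -1.6]), ('pl', [-0.3, -3.4]), ('pr', [6.1, 1.8]), ('g', [-0.6, -1.8])]
pivot [545. -77.  85.]
chute [707. -80. 126.]
tl [548.  95.   5.]
tr [ 542. -249.    5.]
pl [479.  34.  69.]
pr [ 475. -186.  113.]
g [600. -78. 180.]
-1 [ 5.44799790e+02 -7.70301997e+01 -2.11009460e-02] 21.983866866029437
[('pivot', [1.5, -0.1]), ('chute', [1.5, 1.2]), ('tl', [0.7, 0.1]), ('tr', [0.0, 1.3]), ('pl', [-1.4, -4.2]), ('pr', [3.5, -2.6]), ('g', [0.3, -1.5]), ('pivot', [-1.1, 0.7]), ('chute', [-2.2, 0.0]), ('tl', [1.9, -1.9]), ('tr', [2.2, -1.3]), ('pl', [-0.1, -2.4]), ('pr', [-0.0, 0.8]), ('g', [-0.7, -1.7])]
pivot [545. -77.  85.]
chute [707. -80. 126.]
tl [548.  95.   5.]
tr [ 541. -249.    5.]
pl [479.  34. 113.]
pr [ 474. -186.   69.]
g [600. -78. 180.]
[[-0.    -0.893  0.449]
 [ 0.     0.449  0.893]
 [-1.     0.     0.   ]]
```

Run:
```python
import cv2
a=cv2.imread("pics/side0.png")[120:300,200:390];cv2.imwrite("pics/side0c.png",cv2.resize(a,None,fx=3.3,fy=3.3,interpolation=2))
a=cv2.imread("pics/top0.png")[120:320,200:460];cv2.imwrite("pics/top0c.png",cv2.resize(a,None,fx=3,fy=3,interpolation=2))
```

```text
(no output)
```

View pics/side0c.png

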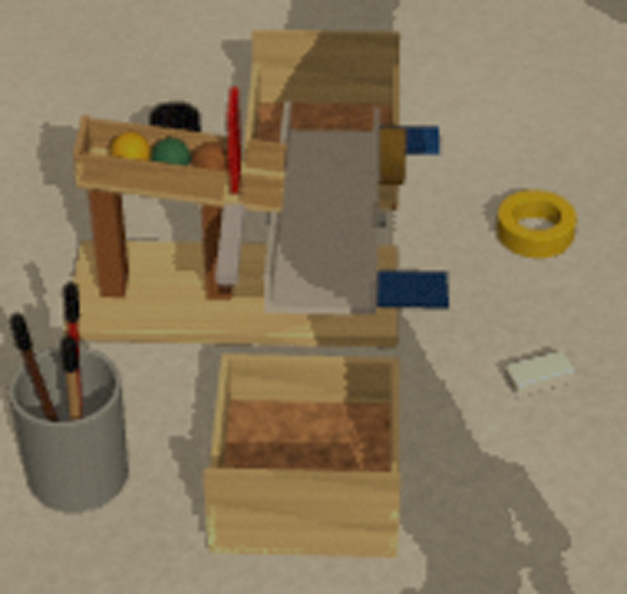

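View pics/top0c.png

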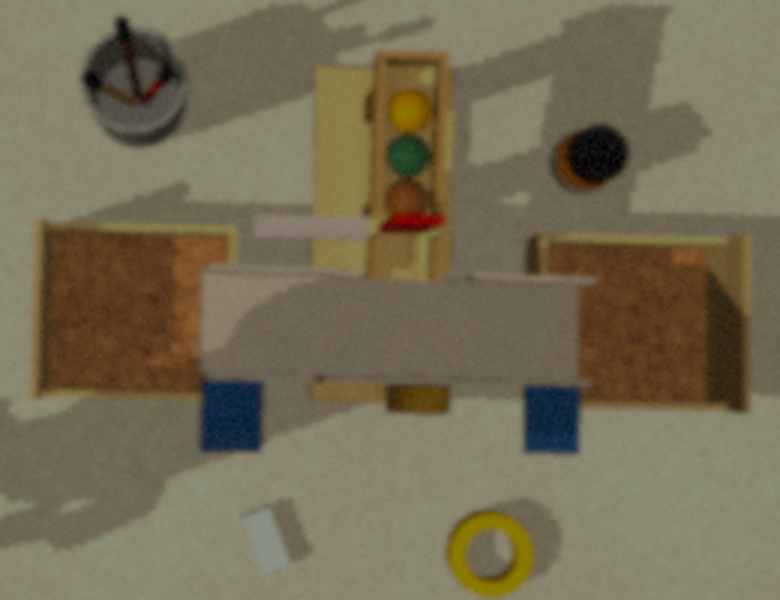

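The left pad is raised in the side view (blue, about (326,208)) and the disc leans right. So seesaw = -0.2: press the left pad, and the beads should go to the left tray. First I'll shut the fingers and align the tool with the sorter.

>>> servo_tool --rows '[{"wx": -0.85, "fingers": 1}, {"wx": -0.85, "fingers": 1}, {"wx": -0.85, "fingers": 1}, {"wx": -0.85, "fingers": 1}, {"wx": -0.85, "fingers": 1}]'

```text
schema error: expected keys dx, dy, dz, wx, wy, wz, fingers
```

>>> servo_tool --rows '[{"dz": -0.07, "dy": -0.024, "fingers": 1}, {"dz": -0.07, "dy": -0.024, "fingers": 1}, {"dz": -0.07, "dy": -0.024, "fingers": 1}, {"dz": -0.07, "dy": -0.024, "fingers": 1}, {"dz": -0.07, "dy": -0.024, "fingers": 1}]'

```text
schema error: expected keys dx, dy, dz, wx, wy, wz, fingers
```

>>> servo_tool --rows '[{"dx": 0, "dy": 0, "dz": 0, "wx": -0.85, "wy": 0, "wz": 0, "fingers": 1}, {"dx": 0, "dy": 0, "dz": 0, "wx": -0.85, "wy": 0, "wz": 0, "fingers": 1}, {"dx": 0, "dy": 0, "dz": 0, "wx": -0.85, "wy": 0, "wz": 0, "fingers": 1}, {"dx": 0, "dy": 0, "dz": 0, "wx": -0.85, "wy": 0, "wz": 0, "fingers": 1}, {"dx": 0, "dy": 0, "dz": 0, "wx": -0.85, "wy": 0, "wz": 0, "fingers": 1}]'

```text
clock: 1.82
eef_pos: [292.0, 580.7, 231.3]
tool_rot: [-2.762, 1.571, -1.209]
force: [-1.1, 0.4, -0.8]
width: 0.0
```

>>> servo_tool --rows '[{"dx": 0, "dy": -0.024, "dz": -0.07, "wx": 0, "wy": 0, "wz": 0, "fingers": 1}, {"dx": 0, "dy": -0.024, "dz": -0.07, "wx": 0, "wy": 0, "wz": 0, "fingers": 1}, {"dx": 0, "dy": -0.024, "dz": -0.07, "wx": 0, "wy": 0, "wz": 0, "fingers": 1}, {"dx": 0, "dy": -0.024, "dz": -0.07, "wx": 0, "wy": 0, "wz": 0, "fingers": 1}, {"dx": 0, "dy": -0.024, "dz": -0.07, "wx": 0, "wy": 0, "wz": 0, "fingers": 1}]'

```text
clock: 2.45
eef_pos: [377.1, 314.8, 231.6]
tool_rot: [-1.038, 1.57, 0.512]
force: [1.4, 0.4, -0.3]
width: 0.2
```

>>> servo_tool --rows '[{"dx": 0, "dy": -0.024, "dz": -0.07, "wx": 0, "wy": 0, "wz": 0, "fingers": 1}, {"dx": 0, "dy": -0.024, "dz": -0.07, "wx": 0, "wy": 0, "wz": 0, "fingers": 1}, {"dx": 0, "dy": -0.024, "dz": -0.07, "wx": 0, "wy": 0, "wz": 0, "fingers": 1}, {"dx": 0, "dy": -0.024, "dz": -0.07, "wx": 0, "wy": 0, "wz": 0, "fingers": 1}, {"dx": 0, "dy": -0.024, "dz": -0.07, "wx": 0, "wy": 0, "wz": 0, "fingers": 1}]'

```text
clock: 3.08
eef_pos: [461.7, 50.5, 231.6]
tool_rot: [-1.328, 1.57, 0.222]
force: [1.1, 0.5, 0.0]
width: 0.0
```

>>> servo_tool --rows '[{"dx": 0.03, "dy": -0.008, "dz": -0.01, "wx": 0, "wy": 0, "wz": 0, "fingers": 1}, {"dx": 0.04, "dy": -0.008, "dz": -0.01, "wx": 0, "wy": 0, "wz": 0, "fingers": 1}, {"dx": 0.04, "dy": 0, "dz": 0, "wx": 0, "wy": 0, "wz": 0, "fingers": 1}, {"dx": 0, "dy": 0, "dz": 0, "wx": 0, "wy": 0, "wz": 0, "fingers": 1}]'

```text
clock: 3.58
eef_pos: [471.2, 36.6, 147.4]
tool_rot: [1.71, 1.566, -3.023]
force: [-0.4, -0.4, 0.8]
width: -0.1
```

Run:
```python
from h import *; import cv2
print(ctrl.read_state()["eef_pos"])
for n,(a,b,c,d) in {"side":(100,300,200,400),"top":(120,320,200,460)}.items():
    im=ctrl.get_image(n)[a:b,c:d,::-1]; cv2.imwrite(f"pics/{n}1.png",cv2.resize(im,None,fx=3,fy=3,interpolation=2))
```

```text
[471.24424413  36.62090746 147.4165241 ]
```

View pics/side1.png

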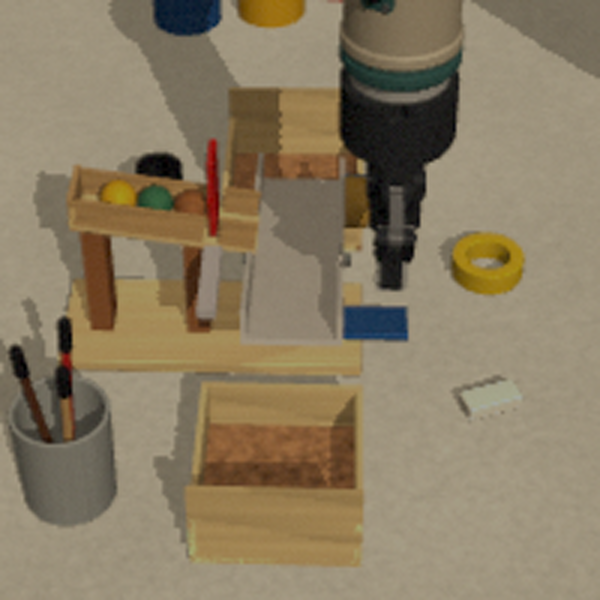

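View pics/top1.png

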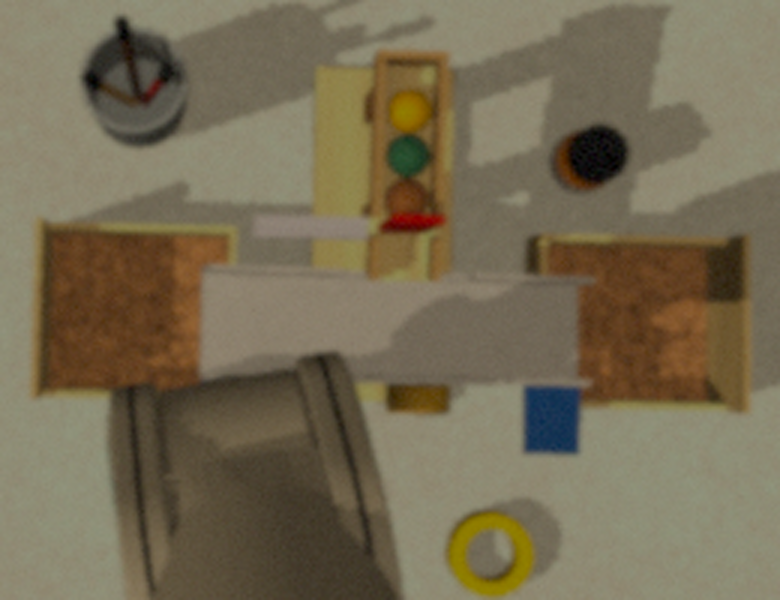

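>>> servo_tool --rows '[{"dx": 0.018, "dy": -0.006, "dz": 0, "wx": 0, "wy": 0, "wz": 0, "fingers": 1}, {"dx": 0.018, "dy": 0, "dz": 0, "wx": 0, "wy": 0, "wz": 0, "fingers": 1}, {"dx": 0.016, "dy": 0, "dz": 0, "wx": 0, "wy": 0, "wz": 0, "fingers": 1}, {"dx": 0.016, "dy": 0, "dz": 0, "wx": 0, "wy": 0, "wz": 0, "fingers": 1}, {"dx": 0.016, "dy": 0, "dz": 0, "wx": 0, "wy": 0, "wz": 0, "fingers": 1}]'

```text
clock: 4.3
eef_pos: [477.0, 36.8, 84.9]
tool_rot: [1.734, 1.57, -2.999]
force: [-0.3, 0.6, 0.3]
width: -0.5
```

Run:
```python
from h import *; import cv2
print(ctrl.read_state()["eef_pos"],ctrl.read_state()["force"])
im=ctrl.get_image("side")[100:300,200:400,::-1]; cv2.imwrite(f"pics/side2.png",cv2.resize(im,None,fx=3,fy=3,interpolation=2))
```

```text
[476.99174522  36.81228003  84.85573733] [-0.26236818  0.55071495  0.31540442]
```

View pics/side2.png

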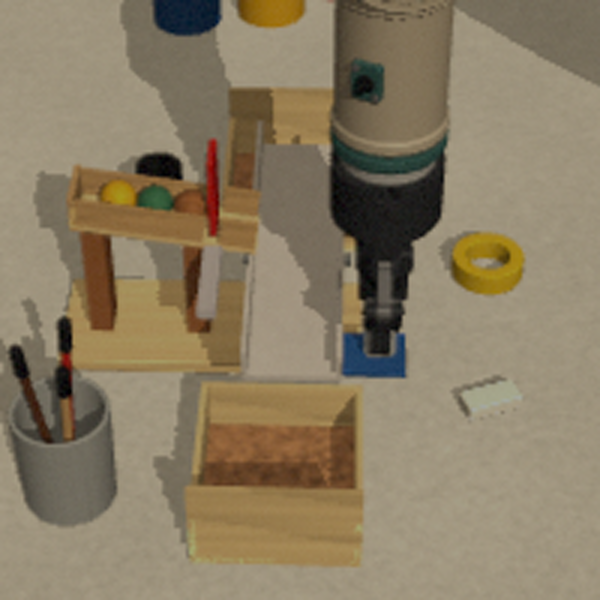

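Seesaw tipped left: the left pad dropped from row 323 to 355 in the crop. Now I'll retract and move to the right of the gate.

>>> servo_tool --rows '[{"dx": -0.07, "dy": 0, "dz": 0, "wx": 0, "wy": 0, "wz": 0, "fingers": 1}, {"dx": -0.07, "dy": 0, "dz": 0, "wx": 0, "wy": 0, "wz": 0, "fingers": 1}, {"dx": -0.07, "dy": 0, "dz": 0, "wx": 0, "wy": 0, "wz": 0, "fingers": 1}, {"dx": 0, "dy": -0.03, "dz": -0.05, "wx": 0, "wy": 0, "wz": 0, "fingers": 1}, {"dx": 0, "dy": -0.03, "dz": -0.05, "wx": 0, "wy": 0, "wz": 0, "fingers": 1}]'

```text
clock: 4.97
eef_pos: [521.5, -39.6, 244.3]
tool_rot: [-1.518, 1.569, 0.034]
force: [0.9, 0.6, -0.1]
width: 0.2
```

>>> servo_tool --rows '[{"dx": 0, "dy": -0.03, "dz": -0.05, "wx": 0, "wy": 0, "wz": 0, "fingers": 1}, {"dx": 0, "dy": -0.03, "dz": -0.05, "wx": 0, "wy": 0, "wz": 0, "fingers": 1}, {"dx": 0, "dy": -0.03, "dz": -0.036, "wx": 0, "wy": 0, "wz": 0, "fingers": 1}, {"dx": 0, "dy": 0, "dz": 0, "wx": 0, "wy": 0, "wz": 0, "fingers": 1}]'

```text
clock: 5.48
eef_pos: [586.6, -145.7, 242.5]
tool_rot: [-3.087, 1.569, -1.541]
force: [-0.5, 0.4, -0.1]
width: -0.4
```

Run:
```python
from h import *; import cv2
print(ctrl.read_state()["eef_pos"])
for n,(a,b,c,d) in {"side":(100,300,200,400),"top":(120,320,200,460)}.items():
    im=ctrl.get_image(n)[a:b,c:d,::-1]; cv2.imwrite(f"pics/{n}3.png",cv2.resize(im,None,fx=3,fy=3,interpolation=2))
    print([(d["point"],d["conf"]) for d in ctrl.mark_of("gate_top",n)])
    print(proj(ctrl.camera_info(n),np.array([600,-78,180.])))
```

```text
[ 586.57818822 -145.70378554  242.54100154]
[([268.5, 150.2], 0.67)]
[270.06519848 149.45880331]
[([341.6, 192.7], 0.41)]
[339.99838891 192.66342415]
```

View pics/side3.png

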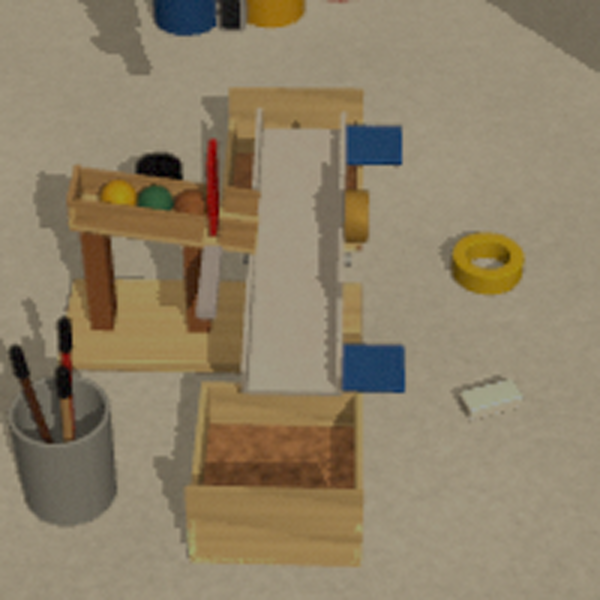

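View pics/top3.png

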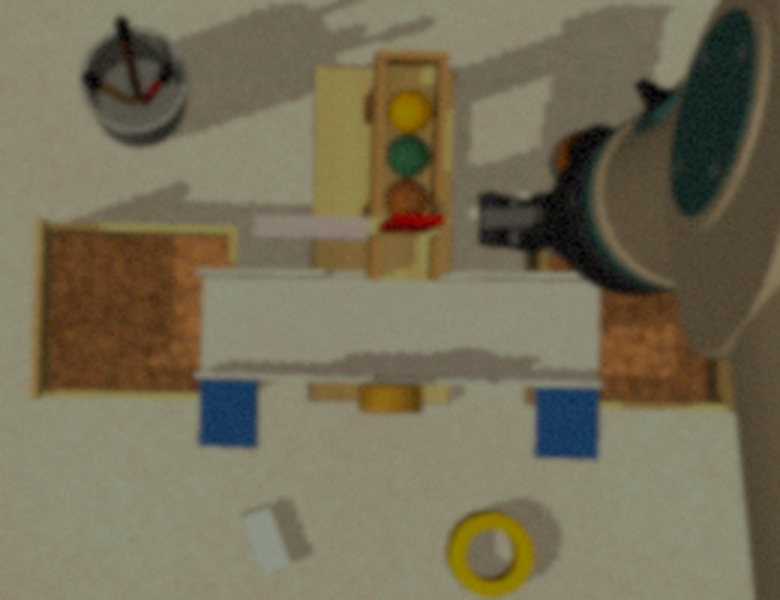

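>>> servo_tool --rows '[{"dx": 0.03, "dy": -0.0135, "dz": 0, "wx": 0, "wy": 0, "wz": 0, "fingers": 1}, {"dx": 0.042, "dy": 0, "dz": 0, "wx": 0, "wy": 0, "wz": 0, "fingers": 1}, {"dx": 0.042, "dy": 0, "dz": 0, "wx": 0, "wy": 0, "wz": 0, "fingers": 1}, {"dx": 0, "dy": 0, "dz": 0, "wx": 0, "wy": 0, "wz": 0, "fingers": 1}]'

```text
clock: 6.18
eef_pos: [593.9, -141.0, 155.9]
tool_rot: [1.304, 1.565, 2.856]
force: [1.5, 0.2, -0.4]
width: 0.3
```

Run:
```python
from h import *; import cv2
print(ctrl.read_state()["eef_pos"])
for n,(a,b,c,d) in {"side":(100,300,200,400),"top":(120,320,200,460)}.items():
    im=ctrl.get_image(n)[a:b,c:d,::-1]; cv2.imwrite(f"pics/{n}4.png",cv2.resize(im,None,fx=3,fy=3,interpolation=2))
```

```text
[ 593.91649943 -141.01318714  155.85483978]
```

View pics/side4.png

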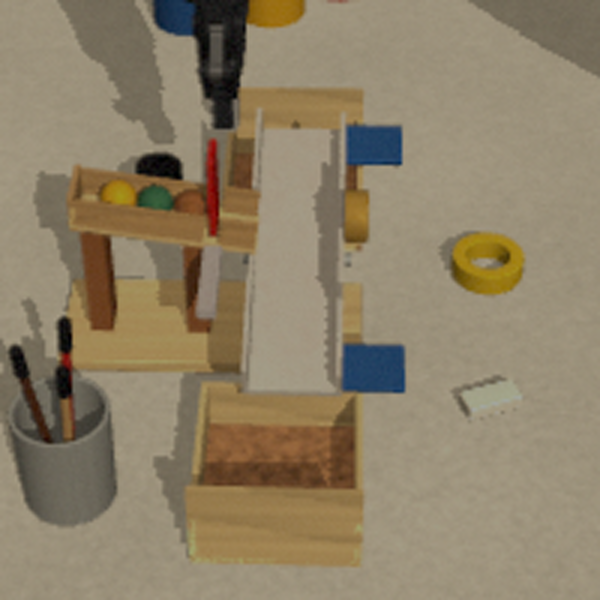

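View pics/top4.png

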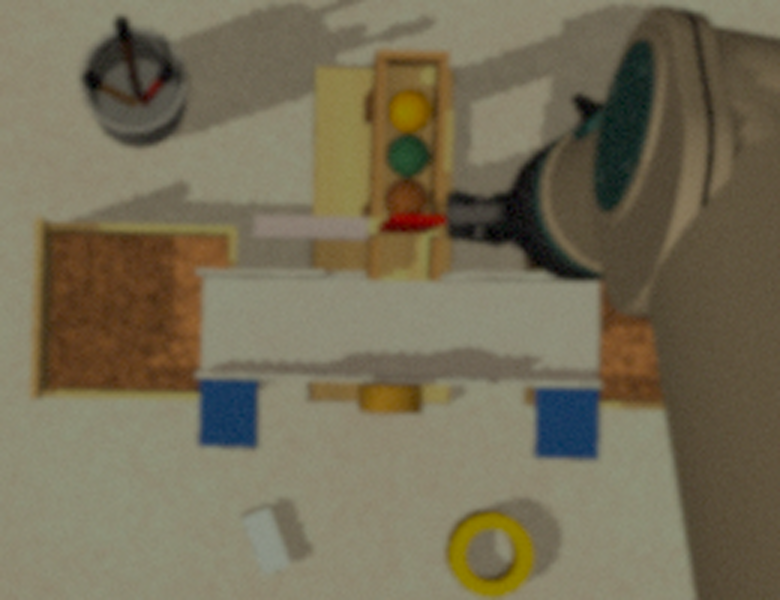

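>>> servo_tool --rows '[{"dx": 0, "dy": -0.007, "dz": 0.01, "wx": 0, "wy": 0, "wz": 0, "fingers": 1}, {"dx": 0, "dy": 0, "dz": 0.012, "wx": 0, "wy": 0, "wz": 0, "fingers": 1}, {"dx": 0, "dy": 0, "dz": 0.014, "wx": 0, "wy": 0, "wz": 0, "fingers": 1}, {"dx": 0, "dy": 0, "dz": 0.014, "wx": 0, "wy": 0, "wz": 0, "fingers": 1}, {"dx": 0, "dy": 0, "dz": 0.014, "wx": 0, "wy": 0, "wz": 0, "fingers": 1}]'

```text
clock: 6.9
eef_pos: [602.4, -94.3, 158.0]
tool_rot: [-2.721, 1.57, -1.171]
force: [-0.1, -0.4, 0.6]
width: -0.2
```

Run:
```python
from h import *; import cv2
s=ctrl.read_state();print(s["eef_pos"],s["force"])
for n,(a,b,c,d) in {"side":(100,300,200,400)}.items():
    im=ctrl.get_image(n)[a:b,c:d,::-1]; cv2.imwrite(f"pics/{n}5.png",cv2.resize(im,None,fx=3,fy=3,interpolation=2))
```

```text
[602.37230718 -94.27591459 157.97605392] [-0.10018762 -0.39975334  0.63834337]
```

View pics/side5.png

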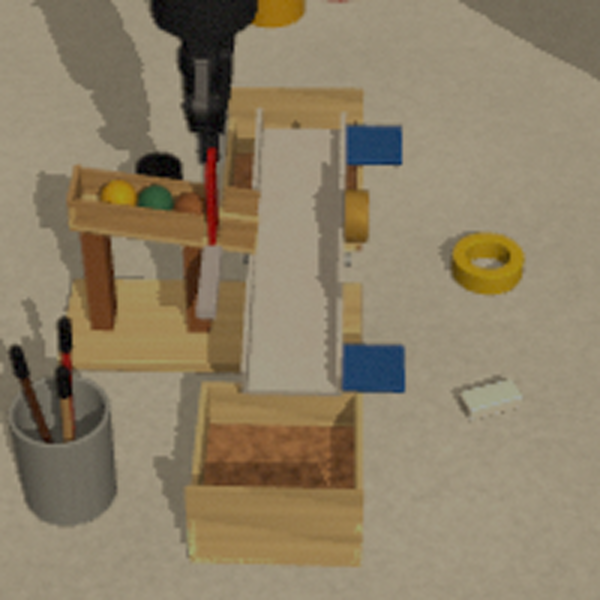

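The gate has started moving (its top went from row 140 to about 147). Continue.

>>> servo_tool --rows '[{"dx": 0, "dy": 0, "dz": 0.012, "wx": 0, "wy": 0, "wz": 0, "fingers": 1}, {"dx": 0, "dy": 0, "dz": 0.012, "wx": 0, "wy": 0, "wz": 0, "fingers": 1}, {"dx": 0, "dy": 0, "dz": 0.012, "wx": 0, "wy": 0, "wz": 0, "fingers": 1}, {"dx": 0, "dy": 0, "dz": 0.006, "wx": 0, "wy": 0, "wz": 0, "fingers": 1}]'

```text
clock: 7.45
eef_pos: [603.0, -62.4, 157.8]
tool_rot: [0.227, 1.57, 1.778]
force: [1.1, -0.9, 1.1]
width: 0.2
```

Run:
```python
from h import *; import cv2
s=ctrl.read_state();print(s["eef_pos"],s["force"])
for n,(a,b,c,d) in {"side":(100,300,200,400),"top":(120,320,200,460)}.items():
    im=ctrl.get_image(n)[a:b,c:d,::-1]; cv2.imwrite(f"pics/{n}6.png",cv2.resize(im,None,fx=3,fy=3,interpolation=2))
```

```text
[603.01272575 -62.35646335 157.76401373] [ 1.0695893  -0.94715911  1.09890343]
```

View pics/side6.png

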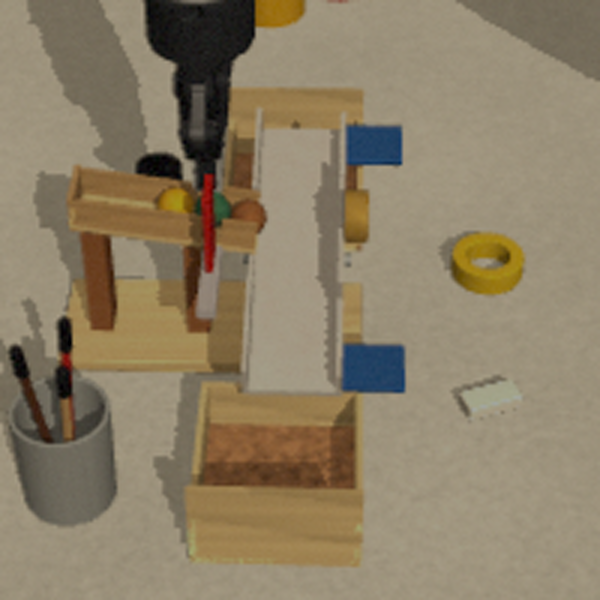

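View pics/top6.png

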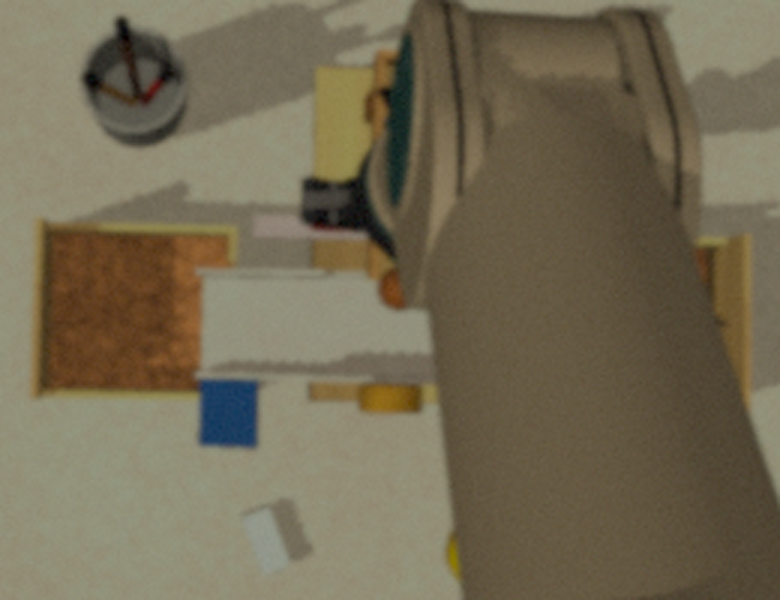

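Beads are rolling. I'll push on to the stop in small steps, watching the force.

>>> servo_tool --rows '[{"dx": 0, "dy": 0, "dz": 0.005, "wx": 0, "wy": 0, "wz": 0, "fingers": 1}, {"dx": 0, "dy": 0, "dz": 0.003, "wx": 0, "wy": 0, "wz": 0, "fingers": 1}, {"dx": 0, "dy": 0, "dz": 0, "wx": 0, "wy": 0, "wz": 0, "fingers": 1}]'

```text
clock: 7.92
eef_pos: [603.0, -57.2, 157.7]
tool_rot: [1.133, 1.571, 2.683]
force: [-0.1, -0.3, 1.0]
width: 0.2
```

>>> servo_tool --rows '[{"dx": 0, "dy": 0, "dz": 0.003, "wx": 0, "wy": 0, "wz": 0, "fingers": 1}, {"dx": 0, "dy": 0, "dz": 0, "wx": 0, "wy": 0, "wz": 0, "fingers": 1}]'

```text
clock: 8.18
eef_pos: [603.0, -56.8, 157.8]
tool_rot: [3.098, 1.569, -1.636]
force: [-0.0, -4.5, 0.0]
width: 0.1
```

Force of -4.5 N with almost no travel means the gate is at its stop. I'll back off and lift.

>>> servo_tool --rows '[{"dx": 0, "dy": 0, "dz": -0.01, "wx": 0, "wy": 0, "wz": 0, "fingers": 1}, {"dx": 0, "dy": 0, "dz": -0.02, "wx": 0, "wy": 0, "wz": 0, "fingers": 1}, {"dx": -0.05, "dy": 0, "dz": 0, "wx": 0, "wy": 0, "wz": 0, "fingers": 1}, {"dx": -0.07, "dy": 0, "dz": 0, "wx": 0, "wy": 0, "wz": 0, "fingers": 1}, {"dx": -0.05, "dy": 0, "dz": -0.05, "wx": 0, "wy": 0, "wz": 0, "fingers": 1}]'

```text
clock: 8.8
eef_pos: [603.1, -111.9, 287.7]
tool_rot: [-0.718, 1.567, 0.838]
force: [0.2, -0.0, 0.0]
width: -0.3
```

>>> servo_tool --rows '[{"dx": 0, "dy": 0, "dz": -0.07, "wx": 0, "wy": 0, "wz": 0, "fingers": 1}, {"dx": 0, "dy": 0, "dz": -0.07, "wx": 0, "wy": 0, "wz": 0, "fingers": 1}, {"dx": 0, "dy": 0, "dz": -0.07, "wx": 0, "wy": 0, "wz": 0, "fingers": 1}, {"dx": 0, "dy": 0, "dz": -0.07, "wx": 0, "wy": 0, "wz": 0, "fingers": 1}, {"dx": 0, "dy": 0, "dz": 0, "wx": 0, "wy": 0, "wz": 0, "fingers": 1}]'

```text
clock: 9.43
eef_pos: [594.8, -332.3, 284.7]
tool_rot: [2.759, 1.567, -1.984]
force: [0.2, -0.2, -0.1]
width: -0.1
```

Run:
```python
from h import *; import cv2
s=ctrl.read_state();print(s["eef_pos"],s["force"])
for n,(a,b,c,d) in {"side":(100,300,200,400),"top":(120,320,200,460)}.items():
    im=ctrl.get_image(n)[a:b,c:d,::-1]; cv2.imwrite(f"pics/{n}7.png",cv2.resize(im,None,fx=3,fy=3,interpolation=2))
    print([(d["point"],d["conf"]) for d in ctrl.mark_of("gate_top",n)])
    for g in (0,38,43,48): print(g,proj(ctrl.camera_info(n),W([545,-77.2,-.02],[55,g,180.])))
```

```text
[ 594.83846592 -332.3127445   284.70087097] [ 0.16773857 -0.20428548 -0.13751766]
[([264.6, 164.8], 0.63)]
0 [270.07687661 149.37852542]
38 [268.85432151 159.79253399]
43 [268.68903365 161.20049439]
48 [268.52268494 162.61749142]
[([313.4, 193.3], 0.69)]
0 [340.16650604 192.67050649]
38 [318.85110903 192.12768763]
43 [316.04326418 192.05618293]
48 [313.23467715 191.98465933]
```

View pics/side7.png

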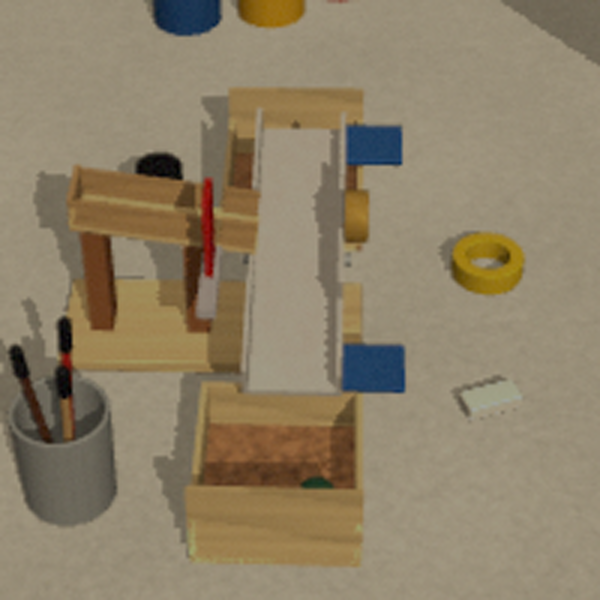

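View pics/top7.png

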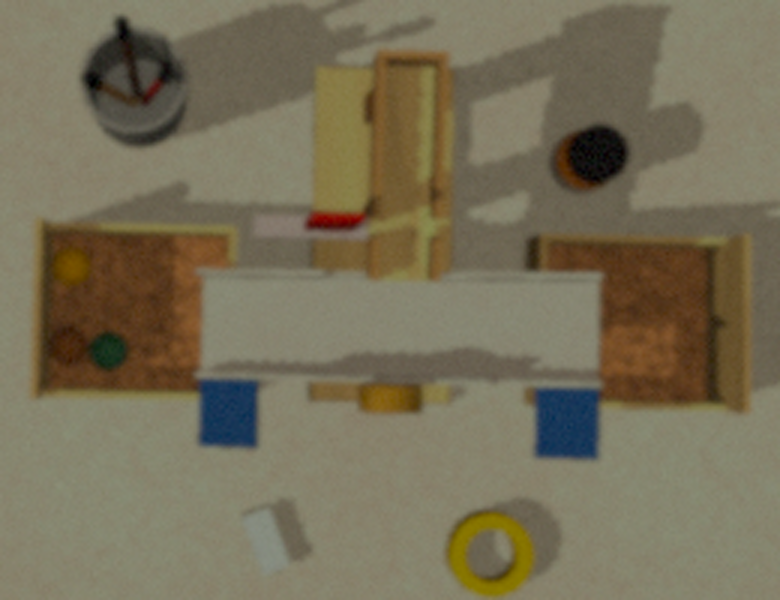

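All three beads are in the left tray at crop positions (70,265), (68,345) and (108,350). The gate reads about 48 mm. I'll wait for the beads to settle, then compare again.

>>> servo_tool --rows '[{"dx": 0, "dy": 0, "dz": 0, "wx": 0, "wy": 0, "wz": 0, "fingers": 1}, {"dx": 0, "dy": 0, "dz": 0, "wx": 0, "wy": 0, "wz": 0, "fingers": 1}, {"dx": 0, "dy": 0, "dz": 0, "wx": 0, "wy": 0, "wz": 0, "fingers": 1}, {"dx": 0, "dy": 0, "dz": 0, "wx": 0, "wy": 0, "wz": 0, "fingers": 1}, {"dx": 0, "dy": 0, "dz": 0, "wx": 0, "wy": 0, "wz": 0, "fingers": 1}]'

```text
clock: 10.25
eef_pos: [597.5, -325.0, 285.3]
tool_rot: [1.492, 1.571, 3.042]
force: [0.3, -0.4, 0.1]
width: -0.0
```

>>> servo_tool --rows '[{"dx": 0, "dy": 0, "dz": 0, "wx": 0, "wy": 0, "wz": 0, "fingers": 1}, {"dx": 0, "dy": 0, "dz": 0, "wx": 0, "wy": 0, "wz": 0, "fingers": 1}, {"dx": 0, "dy": 0, "dz": 0, "wx": 0, "wy": 0, "wz": 0, "fingers": 1}, {"dx": 0, "dy": 0, "dz": 0, "wx": 0, "wy": 0, "wz": 0, "fingers": 1}, {"dx": 0, "dy": 0, "dz": 0, "wx": 0, "wy": 0, "wz": 0, "fingers": 1}]'

```text
clock: 10.88
eef_pos: [597.5, -325.0, 285.3]
tool_rot: [1.317, 1.571, 2.868]
force: [-0.5, -0.4, -0.8]
width: -0.3
```

Run:
```python
from h import *; import cv2
for k in range(2):
  im=ctrl.get_image("top")
  for i in range(3): print([(np.round(d["point"],1),round(d["conf"],2)) for d in ctrl.mark_of(f"bead{i}_center","top")[:2]])
cv2.imwrite("pics/top8.png",cv2.resize(im[120:320,200:460,::-1],None,fx=3,fy=3,interpolation=2))
```

```text
[(array([220.8, 235.6]), 0.64), (array([389.2, 263.3]), 0.34)]
[(array([236.5, 232.8]), 0.49), (array([396.5, 173.7]), 0.42)]
[(array([223.5, 207.8]), 0.69)]
[(array([222. , 206.9]), 0.75), (array([218.8, 234.5]), 0.71)]
[(array([274.7, 258.6]), 0.48), (array([236.9, 230.8]), 0.44)]
[(array([222. , 206.1]), 0.55), (array([330.2, 221.1]), 0.28)]
```

View pics/top8.png

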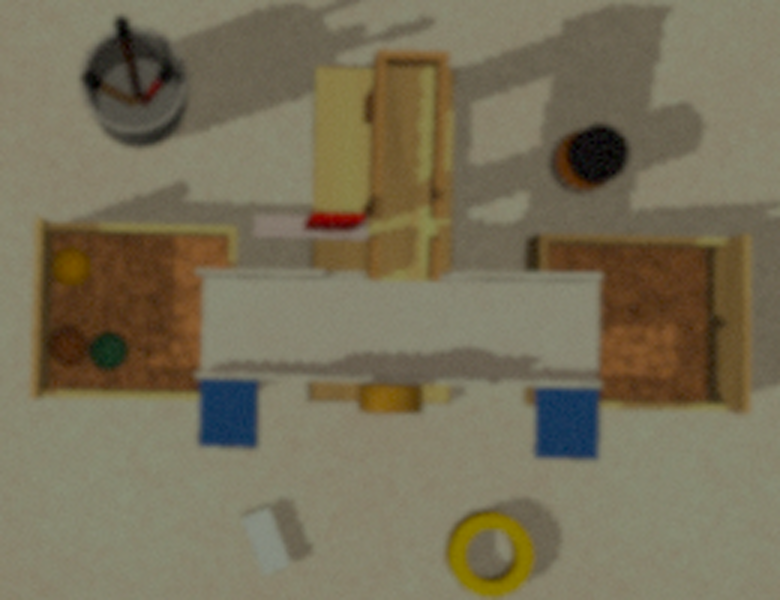

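Beads are at rest in the left tray in the same places, and the bystanders look unmoved.

```bash
python3 -c "
from cell import ctrl
print(ctrl.finish_job())"
```

```text
the job is handed in; nothing more can be done
None
```

The job is done and handed in at about 11 s of the 43 s allowed. All three beads are at rest in the left tray.

- **Seesaw:** It was tipped right, so I pressed the raised left pad with the shut fingertips. It rocked over and stayed left-down.
- **Gate:** I pushed the red blade from its right-hand edge until it met its stop, where the force rose to about 4.5 N and it stopped moving. I then backed off and moved the arm clear to the right.

**Last checks:**
- **Gate opening:** The top view agrees with the full 48 mm (found at pixel column 313.4, predicted 313.2). The side-view mark was about 4 pixels off its prediction, which looks like detector error.
- **Beads:** They kept the same positions in two top pictures about 1.5 s apart. In the last picture the bead networks confused the colours and gave one stray mark, so I went by the picture itself.
- **Bystanders:** The ink jar, brush can, eraser and tape roll look unmoved.

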